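# Index the berry-pot carousel and lock it

### The arm

A 6-joint arm with a two-finger parallel gripper is mounted at the origin on the work surface. World frame = base frame: x ahead of the robot, y to its left, z up, the work surface at z = 0. Lengths are in m, angles in rad, forces in N, time in s.
With the tool pointing down it reaches from about 0.25 to 0.775 m from the base axis. Payload 8.9 kg.
Tool frame: the origin (TCP) lies midway between the tips of the shut fingers; the grasp point (between the pads) lies 19 mm behind it; z points along the fingers, y is the line along which they close (so a half turn about z gives the same grasp; the last joint's range is limited). The gripper opens to 85 mm and grips with 20 to 120 N. Pads are 22 mm wide; open, the fingers measure 114 mm over their backs; the gripper's body (76 mm by 85 mm) begins 54 mm behind the grasp point. The pads swing forward as they close: fully open they stand 13 mm farther back than shut.
Start: joints at [1.127, 0.291, -0.153, 1.127, 0, 1.431], TCP at [0.158, 0.501, 0.231] pointing down, gripper open.
Joint ranges: [-2.52, 2.52], [-0.91, 1.74], [-1.3, 1.37], [-1.96, 2.02], [-1.52, 1.47], [-3.14, 3.14]. Speed limits (rad/s): [2.22, 2.22, 2.79, 3.14, 3.14, 3.14].

### API

Orientations are given as a rotation vector (axis times angle).
In Python, from workcell import ctrl gives the robot as it stands. Calls block until the motion is done:
- ctrl.move_pose(position, orientation): joint-space move of the TCP to a pose.
- ctrl.line_to(position, rot=None, v=0.15, guard=None): straight line of the TCP; rot=None keeps the orientation; v is the mean speed in m/s. With guard (N) it stops when the force on the tool has changed by that much, and returns True; else False.
- ctrl.movej(angles): joint-space move.
- ctrl.command_gripper(opening): finger opening in m; the grip force is fixed at half the most; returns when the fingers have stopped.
- ctrl.hold(seconds).
- ctrl.ik(position, orientation): joint angles nearest the present ones, or None.
- ctrl.read_state(): the state.
- ctrl.get_image(name): name is "side" or "top"; returns a dict with "frame" (480x640x3 uint8, blue, green, red), "vfov" (degrees; the focal length in pixels is half the picture's height over the tangent of half this angle, whatever the lens; pixels are square), "cx", "cy" (the principal point, pixels), "dist" ([k1, k2, p1, p2, k3] as OpenCV has them; the pictures are not rectified), "extrinsics" (4x4, takes a point from world to camera coordinates). Camera axes: x right, y down, z forward; pixel columns grow to the right and rows downward; lengths in m; the calibration is good to about 2 mm. A picture is of the moment at which its call begins. There is no depth.
A pose or a line that the arm cannot do raises ctrl.MotionError and nothing moves.
- ctrl.hand_in(): hands the job in; it is judged then, once.
The state is a dict: "t": time; "qpos": joint angles; "qvel": joint speeds; "joint_torque": joint torques, N m; "tool_pos": TCP position; "ee_rot": TCP orientation; "wrist_force": force on the tool from outside, world axes, zero at the start; "ft_torque": the same for the moment, N m; "opening": finger opening in m; "finger_force": force on a finger pad.
Only numpy, scipy, OpenCV 4.12 (cv2) and the standard library are available. Lean on these libraries where they do the work, as an engineer would, in place of code of your own. Each camera call takes 0.05 s, during which the arm holds its last target. There are 200 camera calls.

### The job

Turn the tilted berry-pot carousel counter-clockwise (seen from above), click by click, until its one empty nest rests in the detent at the front, in line with the locking guide, without carrying it on to the next click. Then take the locking pin (the round-handled one) from the white rack and push it fully home, through the slot in the carousel's rim into the guide, and leave it there. Leave the thermometer and the other things on the table where they are.

Things in the scene. Friction and masses are not known exactly. Their poses are not given: they have to be found in the camera images.
- carousel: fixed grey pedestal of the carousel, foot 240 x 260 mm. Origin on the table; the carousel's axis crosses this vertical 165 mm up. Its -x side is the front (towards the robot). The carousel's axis is tilted 30 degrees from vertical, leaning towards the front.
- hub (a point): centre of the top face of the turning aluminium disc (330 mm diameter, 12 mm thick), on its axis; z is the turning axis, x and y turn with the disc. The empty nest is at (-98, 0, 0) mm in this frame; five more nests, every 60 degrees at that radius, hold clear pots of berries (74 mm diameter, 47 mm high).
- post (a point): foot, on the disc's top face, of one of six equal steel posts, 20 mm diameter, 62 mm tall, parallel to the turning axis; turn the disc by them. They stand halfway between the nests, 60 degrees apart, at radius 150 mm; this is the one next to the empty nest, at (-130, 75, 0) mm in the hub frame.
- slot (a point): middle of the rim slot at the empty nest, at (-185, 0, 0) mm in the hub frame, level with the disc's top. Each nest has such a slot, 22 mm wide, between two steel lugs (radius 155 to 205 mm, 12 mm thick, tops level with the disc's top). It must come over the guide's hole.
- turret (a joint): angle of the disc, rad, positive counter-clockwise from above. 0: empty nest at the front. Detents every 1.047 (60 degrees); it starts in the one at -1.047 or -2.094, empty nest to the robot's left of the front. Leaving a detent takes about 7 N at a post, easing up to half a step; then it pulls on into the next. Turning so moves posts at the front from the robot's left to its right.
- guide: fixed steel block 50 x 50 x 40 mm under the front rim of the disc, with a 17.8 mm through-hole. Origin on the hole's axis, level with the lugs' tops, 185 mm from the disc's axis; z along the hole, outwards, tilted 30 degrees from vertical towards the front. The block's top is at z = -14 mm. A pin fully home has its collar on the lugs (z = 0) and its tip at z = -50 mm.
- lockpin: loose steel locking pin, 122 mm long, 0.18 kg, z along the pin. Origin at the tip; plain shank 16 mm diameter with a chamfered end from 0 to 50 mm, collar 32 mm diameter from 50 to 56 mm, round dark handle 24 mm diameter from 56 to 122 mm. It stands upright in one of the two holes of the rack.
- lockpin_tip (a point): centre of the locking pin's tip.
- rack: fixed white plastic pin rack, 70 x 170 mm, top 60 mm above the table, two holes of 20 mm at y = +50 and -50 mm in its frame; the pins' collars rest on its top. It stands left or right of the carousel. Origin: centre of underside.
- sanitiser: clear sanitiser bottle, 68 mm diameter, 170 mm tall; bystander. Origin: centre of underside.
- punnet_full: full clear punnet of berries, 150 x 110 x 55 mm; bystander. Origin: centre of underside.
- tape_gun: desk tape dispenser, 160 x 55 x 100 mm; bystander. Origin: centre of underside.
- probe: fruit thermometer with a flat grey T-shaped handle (62 x 18 x 20 mm crossbar, top 100 mm above its tip), standing in the other hole of the rack; bystander. Origin: tip of its 12 mm stem.
Not all that is in view belongs to the job. What is meant by the lockpin is not red, and is the larger of those in its own colour.

How it is judged:
On the way:
1. the empty nest rests in the detent at the front (value of joint turret between -0.07 and 0.07 rad and velocity of joint turret between -0.15 and 0.15 rad/s), for 0.3 s.
At the end, for the whole second after the job is handed in: The disc stands within 0.07 rad of angle 0, at rest; the locking pin is home in the guide (tip at least 45 mm below the lugs' tops, within 6 mm of the hole's axis and 0.10 rad of its direction) and at rest (value of joint turret between -0.07 and 0.07 rad and velocity of joint turret between -0.05 and 0.05 rad/s and z of lockpin_tip in the frame of guide below -0.045 m and angle between the z axis of lockpin and the z axis of guide, either way round below 0.1 rad and x of lockpin_tip in the frame of guide between -0.006 and 0.006 m and y of lockpin_tip in the frame of guide between -0.006 and 0.006 m and linear speed of lockpin below 0.02 m/s); the robot touches nothing.
It fails at once if the disc is carried on past the front detent (more than 0.45 rad) (value of joint turret above 0.45 rad).
It fails at once if the thermometer or another thing on the table is moved by more than 30 mm (distance of any of sanitiser, punnet_full, tape_gun, probe from where it was at the start of the episode above 0.03 m).
It also fails if it takes over 72 s, if anything falls off the work surface, if the arm or the gripper's body presses on something with over 40 N, if the wrist force passes 120 N, or if a joint passes its speed limit or range.

## Working session

There is one attempt and no reset: what is moved stays moved. The work goes in short steps, each a Python script; the robot and the scene stay as the last script left them, time stands still between calls to the robot, and variables do not carry over. Pictures are saved under pics/ and viewed, at most 10 in all, crops included, and the job is handed in when it is done.

```bash
ls; mkdir -p pics
python3 - <<'E'
from workcell import ctrl
import cv2,numpy as np
for n in("side","top"):
    d=ctrl.get_image(n); cv2.imwrite(f"pics/{n}0.png",d["frame"])
    print(n,d["vfov"],d["cx"],d["cy"],d["dist"]);print(np.round(d["extrinsics"],4).tolist())
s=ctrl.read_state();print(s["t"],s["tool_pos"],s["ee_rot"],s["opening"])
E
```

```text
pics
side 42.48978491329983 311.64812631876384 238.19507533278156 [-0.03681397  0.          0.          0.          0.        ]
[[-0.9988, -0.044, -0.0206, 0.527], [-0.017, 0.7138, -0.7001, 0.121], [0.0455, -0.6989, -0.7138, 1.4512], [0.0, 0.0, 0.0, 1.0]]
top 51.539452030013166 320.21621747046515 233.1163082616693 [-0.02982723  0.          0.          0.          0.        ]
[[-0.0083, -0.9998, 0.0179, -0.0171], [-0.9963, 0.0068, -0.0854, 0.525], [0.0853, -0.0185, -0.9962, 1.2335], [0.0, 0.0, 0.0, 1.0]]
0.1 [0.15740123 0.50044755 0.2307904 ] [-4.76965107e-01 -3.10482508e+00  1.73449223e-03] 0.08552902544414617
```

View pics/side0.png

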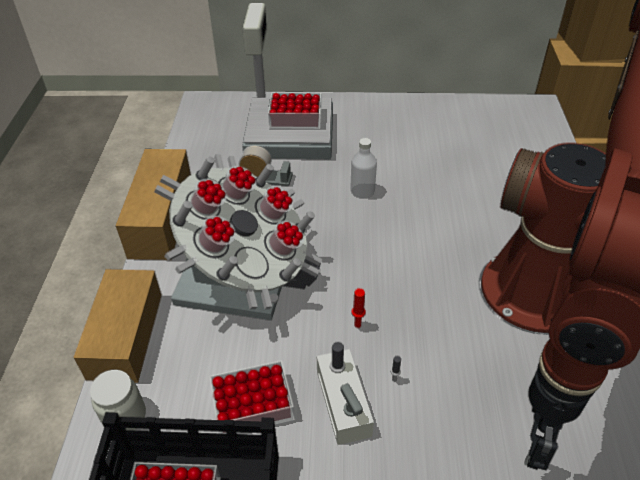

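View pics/top0.png

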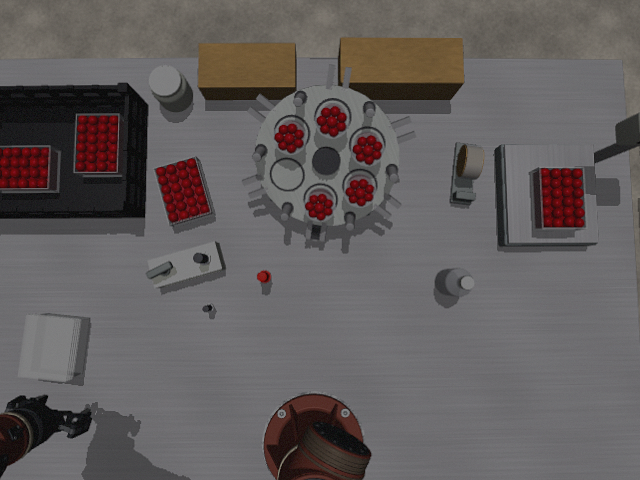

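The carousel is at top (326,160). The empty nest at (287,174) is one step left of the front, where the guide shows at (316,232). The dark round-handled pin in the rack is at top (200,258) and side (338,355). Next I'll zoom in on the posts and the pin.

Run:
```python
import cv2
s=cv2.imread("pics/side0.png");t=cv2.imread("pics/top0.png")
f=lambda im,x,y,w,h,k,n:cv2.imwrite(f"pics/{n}.png",cv2.resize(im[y:y+h,x:x+w],None,fx=k,fy=k,interpolation=cv2.INTER_CUBIC))
f(s,150,140,190,150,4,"c_side");f(t,240,75,180,150,4,"c_top")
import numpy as np
a=cv2.resize(s[335:445,305:405],None,fx=4,fy=4,interpolation=cv2.INTER_CUBIC);b=cv2.resize(t[215:325,140:240],None,fx=4,fy=4,interpolation=cv2.INTER_CUBIC)
cv2.imwrite("pics/c_rack.png",np.hstack([a,b]))
```

```text
(no output)
```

View pics/c_side.png

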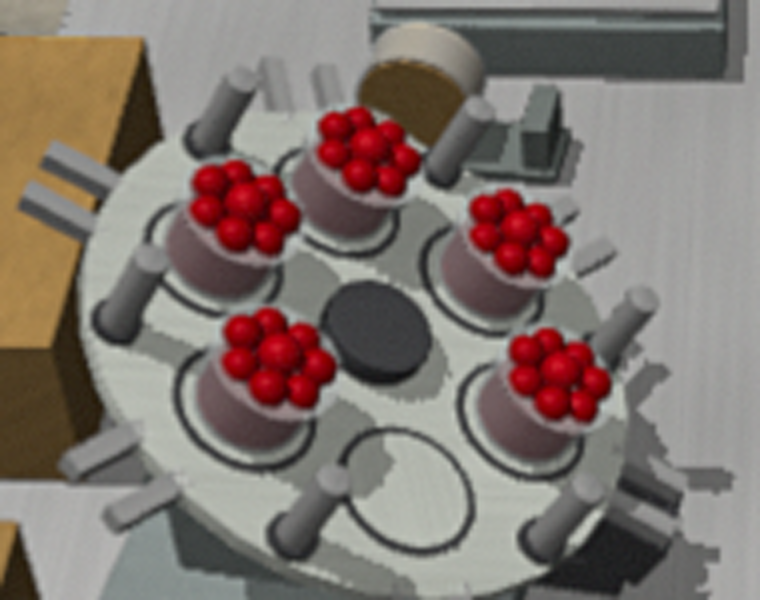

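View pics/c_top.png

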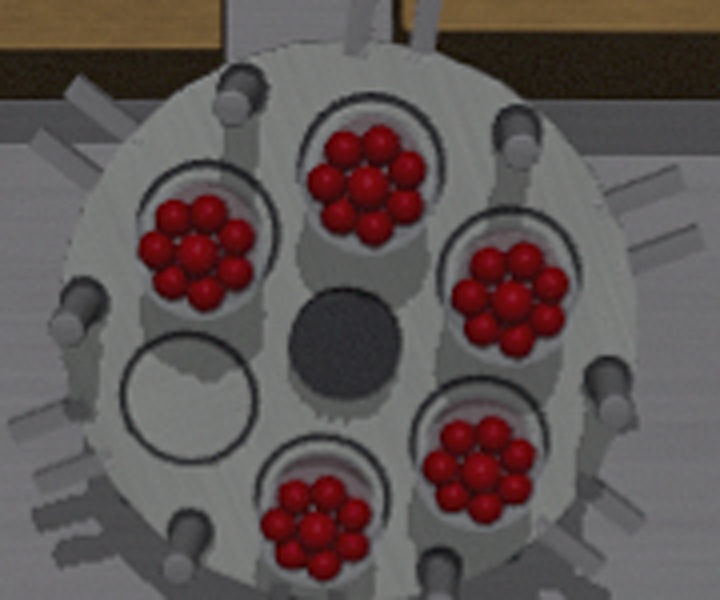

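View pics/c_rack.png

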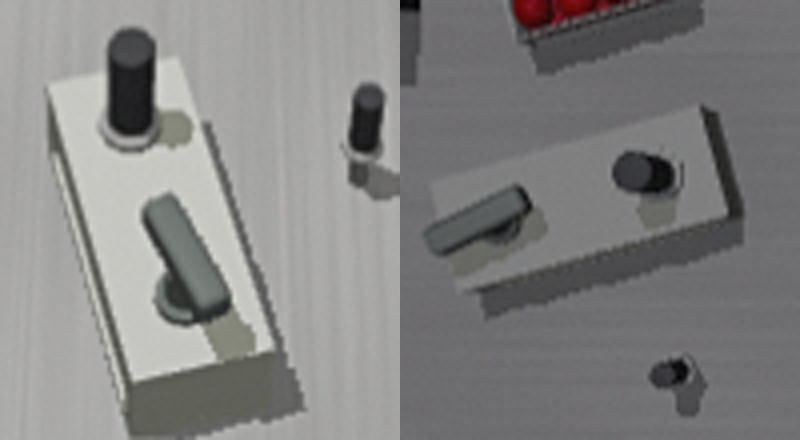

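The crops show all six post tops clearly, including front-left at c_side (590,490) and c_top (178,568). The lockpin cap is at c_rack side (131,45) and top (234,172). The thermometer is in the hole farther from the carousel. I'll triangulate these points.

```bash
cat > h.py <<'E'
import numpy as np, cv2
from workcell import ctrl
from scipy.optimize import least_squares
from scipy.spatial.transform import Rotation as R
CAM={}
def cam(n):
    if n not in CAM:
        d=ctrl.get_image(n); f=240/np.tan(np.radians(d["vfov"]/2))
        CAM[n]=(np.array([[f,0,d["cx"]],[0,f,d["cy"]],[0,0,1]]),np.array(d["dist"],float),np.array(d["extrinsics"]),d["frame"])
    return CAM[n]
def und(n,p):
    K,D,E,_=cam(n); return cv2.undistortPoints(np.array(p,float).reshape(-1,1,2),K,D).reshape(-1,2)
def tri(ps,pt):
    a,b=und("side",ps),und("top",pt)
    X=cv2.triangulatePoints(cam("side")[2][:3],cam("top")[2][:3],a.T,b.T); return (X[:3]/X[3]).T
def proj(n,P):
    K,D,E,_=cam(n); return cv2.projectPoints(np.array(P,float).reshape(-1,1,3),cv2.Rodrigues(E[:3,:3])[0],E[:3,3],K,D)[0].reshape(-1,2)
def ray(n,p,z):
    E=cam(n)[2]; o=-E[:3,:3].T@E[:3,3]; d=np.c_[und(n,p),np.ones(len(np.array(p).reshape(-1,2)))]@E[:3,:3]
    return o+d*((z-o[2])/d[:,2])[:,None]
def crop(p,x,y,k=4): return (np.array(p,float)+.5)/k-.5+[x,y]
E
python3 - <<'E'
from h import *
S=crop([(590,490),(333,480),(148,260),(240,82),(480,112)],150,140)
T=crop([(178,568),(70,325),(233,107),(520,147),(616,408)],240,75)
P=tri(S,T); print(np.round(P,4))
print("reproj",np.round(proj("side",P)-S,1).tolist(),np.round(proj("top",P)-T,1).tolist())
ang=np.radians([150,90,30,-30,-90])  # front-left first, at turret -60
def model(q):
    x,y,yaw,h=q
    Rz=R.from_euler('z',yaw); Rt=R.from_euler('y',-np.pi/6)
    loc=np.c_[.15*np.cos(ang),.15*np.sin(ang),np.full(5,h+.062)]
    return [x,y,.165]+Rz.apply(Rt.apply(loc))
r=least_squares(lambda q:(model(q)-P).ravel(),[.6,0,0,.05]); print("x,y,yaw,h",r.x,"res mm\n",np.round((model(r.x)-P)*1e3,1))
# pin
A=tri(crop([(131,45)],305,335),crop([(234,172)],140,215)); print("pin cap",A, "rack-top rays: collar", ray("side",crop([(130,128)],305,335),.066))
print("cap rays at .126",ray("side",crop([(131,45)],305,335),.126),ray("top",crop([(234,172)],140,215),.126))
# rack top corners on z=.06
print(ray("top",crop([(30,182),(305,105),(338,212),(65,290)],140,215),.06),ray("side",crop([(46,88),(178,58),(275,348),(133,382)],305,335),.06))
E
```

```text
[[ 0.5525  0.063   0.1502]
 [ 0.6773  0.1177  0.2146]
 [ 0.7766  0.0274  0.28  ]
 [ 0.7539 -0.1202  0.2798]
 [ 0.6303 -0.178   0.2134]]
reproj [[0.2, 0.0], [0.0, 0.0], [0.7, 0.2], [0.1, 0.0], [-0.1, -0.0]] [[0.0, -0.2], [0.0, -0.0], [-0.0, -0.7], [-0.0, -0.1], [-0.0, 0.1]]
x,y,yaw,h [ 0.68187217 -0.03377185 -0.15450764 -0.00474124] res mm
 [[ 1.4 -0.9 -0.6]
 [-0.6  1.1  0. ]
 [-0.3  0.1 -0.4]
 [-0.7 -0.6 -0.2]
 [ 0.2  0.4  1.2]]
pin cap [[0.46227138 0.26157075 0.12969111]] rack-top rays: collar [[0.46320706 0.26765387 0.066     ]]
cap rays at .126 [[0.46341152 0.25897402 0.126     ]] [[0.46127328 0.26242948 0.126     ]]
[[0.45854054 0.40145869 0.06      ]
 [0.5043642  0.23458084 0.06      ]
 [0.4390258  0.21395547 0.06      ]
 [0.39301084 0.37895149 0.06      ]] [[0.50655519 0.24121795 0.06      ]
 [0.43909835 0.22088369 0.06      ]
 [0.39307535 0.38275122 0.06      ]
 [0.45962629 0.40216751 0.06      ]]
```

Residuals are about 1 mm, and the pin cap agrees with the rack's hole position. Next I'll check reachability, then cage the front-left post and carry it one click.

```bash
cat >> h.py <<'E'
X,Y,YAW,H=0.6819,-0.0338,-0.1545,-0.0035
RD=R.from_euler('z',YAW)*R.from_euler('y',-np.pi/6)   # disc frame at turret 0
def dpt(p): return np.array([X,Y,.165])+RD.apply(np.array(p,float)+[0,0,H])
def post(deg,h): a=np.radians(deg); return dpt([.15*np.cos(a),.15*np.sin(a),h])
def rot(deg,flip):  # tool z along -disc z; tool y tangential
    a=np.radians(deg); y=np.array([np.sin(a),-np.cos(a),0])*(-1 if flip else 1); z=np.array([0,0,-1.]); x=np.cross(y,z)
    return (RD*R.from_matrix(np.c_[x,y,z])).as_rotvec()
E
python3 - <<'E'
from h import *
print(ctrl.read_state()["t"], dpt([-.185,0,0]))
for f in(0,1):
    for d in(150,180,210):
        for h in(.036,.13):
            q=ctrl.ik(post(d,h),rot(d,f)); print(f,d,h,None if q is None else np.round(q,2))
    q=ctrl.ik(dpt([-.185,0,.12]),rot(180,f));print("pin above",None if q is None else np.round(q,2))
    for p in (0,np.pi/2):
        q=ctrl.ik([.4623,.2615,.2],(R.from_euler('z',.268+p+np.pi*f)*R.from_euler('x',np.pi)).as_rotvec());print("rack",p,None if q is None else np.round(q,2))
E
```

```text
0.2 [ 0.52532284 -0.00941449  0.06946891]
0 150 0.036 [ 0.03  0.17 -0.81  0.07 -0.09  0.68]
0 150 0.13 [ 0.05 -0.04 -0.77  0.32 -0.1   0.7 ]
0 180 0.036 [-0.16  0.12 -0.91  0.01  0.   -0.  ]
0 180 0.13 [-0.16 -0.11 -0.87  0.29  0.   -0.  ]
0 210 0.036 [-0.35  0.12 -0.87  0.06  0.1  -0.7 ]
0 210 0.13 [-0.38 -0.11 -0.83  0.33  0.11 -0.72]
pin above [-0.16 -0.13 -0.96  0.21  0.   -0.  ]
rack 0 [ 0.38  0.32 -0.19  1.05  0.   -3.03]
rack 1.5707963267948966 [ 0.38  0.32 -0.19  1.05 -0.    1.68]
1 150 0.036 [ 0.03  0.17 -0.81  0.07 -0.09 -2.46]
1 150 0.13 [ 0.05 -0.04 -0.77  0.32 -0.1  -2.44]
1 180 0.036 [-0.16  0.12 -0.91  0.01  0.    3.14]
1 180 0.13 [-0.16 -0.11 -0.87  0.29  0.    3.14]
1 210 0.036 [-0.35  0.12 -0.87  0.06  0.1   2.45]
1 210 0.13 [-0.38 -0.11 -0.83  0.33  0.11  2.42]
pin above [-0.16 -0.13 -0.96  0.21  0.    3.14]
rack 0 [ 0.38  0.32 -0.19  1.05  0.    0.11]
rack 1.5707963267948966 [ 0.38  0.32 -0.19  1.05  0.   -1.46]
```

Run:
```python
from h import *
st=lambda l:(lambda s:print(l,round(s["t"],2),np.round(s["tool_pos"],4),"F",np.round(s["wrist_force"],1),"op",round(s["opening"],4)))(ctrl.read_state())
ctrl.move_pose(post(150,.135),rot(150,0)); ctrl.command_gripper(.05); st("hover")
g=ctrl.line_to(post(150,.036),v=.08,guard=10); print("guard",g); st("down")
if not g:
    ctrl.command_gripper(.03); st("caged")
    for d in range(155,211,5):
        ctrl.line_to(post(d,.036),rot(d,0),v=.06); st(d)
    ctrl.hold(.5); st("end")
    cv2.imwrite("pics/s1.png",cam("side")[3]);cv2.imwrite("pics/t1.png",cam("top")[3])
    cv2.imwrite("pics/st1.png",cv2.resize(np.hstack([cam("side")[3][130:330,140:340],cam("top")[3][70:270,230:430]]),None,fx=2,fy=2))
```

```text
hover 2.65 [0.5173 0.0679 0.2139] F [-0.8  0.3 -0.1] op 0.05
guard False
down 4.03 [0.5664 0.0602 0.1287] F [0.6 0.6 1.5] op 0.0498
caged 4.37 [0.5663 0.0602 0.1284] F [ 0.1 -0.2 -1.2] op 0.0298
155 4.73 [0.5602 0.0497 0.1259] F [2.1 2.4 1.5] op 0.0296
160 5.1 [0.5531 0.038  0.1227] F [1.4 0.4 0.2] op 0.0298
165 5.47 [0.5472 0.0261 0.1203] F [-0.2 -0.5  0.1] op 0.03
170 5.83 [0.5431 0.014  0.119 ] F [-0.8  0.   0.9] op 0.0295
175 6.2 [0.5397 0.0013 0.1183] F [0.8 0.2 0.7] op 0.0299
180 6.57 [ 0.5374 -0.0115  0.1181] F [ 0.3 -0.1 -0.3] op 0.0297
185 6.93 [ 0.5359 -0.0245  0.1184] F [ 0.4  0.2 -0.8] op 0.0299
190 7.3 [ 0.5354 -0.0374  0.1193] F [-0.5  0.3 -0.2] op 0.0301
195 7.67 [ 0.5358 -0.0503  0.1207] F [-0.2  0.5 -0. ] op 0.0303
200 8.03 [ 0.5372 -0.0631  0.1226] F [-0.8 -1.2 -0.3] op 0.0303
205 8.4 [ 0.5402 -0.0767  0.1256] F [  3.8 -14.8  -2.4] op 0.0302
210 8.77 [ 0.5428 -0.0877  0.1279] F [ 0.3 -1.1  0.2] op 0.0303
end 9.27 [ 0.5431 -0.088   0.1282] F [ 0.1 -1.2 -0.6] op 0.0302
```

View pics/st1.png

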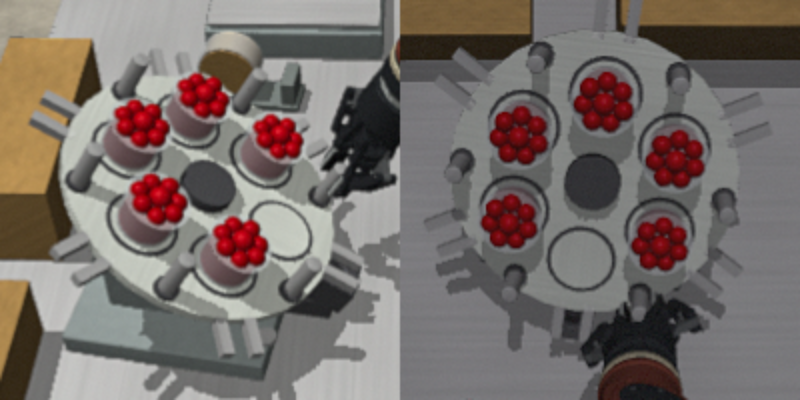

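The empty nest is now at the front (crop 581,258), with the dark guide hole between its lugs near (571,320). I'll withdraw, take the pin, then take pictures with the front clear.

Run:
```python
from h import *
st=lambda l:(lambda s:print(l,round(s["t"],2),np.round(s["tool_pos"],4),"F",np.round(s["wrist_force"],1),"op",round(s["opening"],4),"ff",s["finger_force"]))(ctrl.read_state())
ctrl.command_gripper(.04)
ctrl.line_to(post(210,.15),v=.12); st("up")
r=(R.from_euler('z',.268+np.pi/2+np.pi)*R.from_euler('x',np.pi)).as_rotvec()
ctrl.command_gripper(.055)
ctrl.move_pose([.4623,.2615,.20],r); st("over rack")
g=ctrl.line_to([.4623,.2615,.089],v=.08,guard=10); print(g); st("down")
if not g:
    ctrl.command_gripper(.0); st("closed")
    ctrl.line_to([.4623,.2615,.20],v=.1); st("lift")
s,t=cam("side")[3],cam("top")[3]
cv2.imwrite("pics/s2.png",s);cv2.imwrite("pics/t2.png",t)
print("model slot px: side",proj("side",[dpt([-.185,0,0]),dpt([-.205,0,0])]),"top",proj("top",[dpt([-.185,0,0]),dpt([-.205,0,0])]))
a=cv2.resize(s[190:290,260:360],None,fx=4,fy=4,interpolation=cv2.INTER_CUBIC);b=cv2.resize(t[180:280,270:370],None,fx=4,fy=4,interpolation=cv2.INTER_CUBIC)
c=cv2.resize(s[280:480,300:500],None,fx=1,fy=1)
cv2.imwrite("pics/c2.png",np.vstack([np.hstack([a,b]),np.hstack([s[260:460,260:660],t[140:340,100:500]])[:, :800] if s[260:460,260:660].shape[1]==400 else cv2.resize(np.hstack([s[260:460,240:640],t[140:340,100:500]]),(800,200))]))
```

```text
up 10.72 [ 0.4867 -0.0793  0.2264] F [ 0.8 -0.4 -0.3] op 0.04 ff 0.0
over rack 12.31 [0.4626 0.2607 0.2   ] F [ 0.1  0.4 -0.1] op 0.0553 ff 0.0
False
down 13.85 [0.4627 0.2617 0.0894] F [-0.4 -0.1  0.8] op 0.0552 ff 0.0
closed 14.24 [0.4623 0.2615 0.0893] F [-2.2 -1.   6.5] op 0.0227 ff 58.45827341079712
lift 15.5 [0.4619 0.2613 0.1993] F [ 0.6 -0.5 -2. ] op 0.0222 ff 58.73868942260742
model slot px: side [[312.19247447 262.64836907]
 [319.57369397 266.52232836]] top [[315.75097685 231.30838496]
 [314.67927452 238.63808541]]
```

View pics/c2.png

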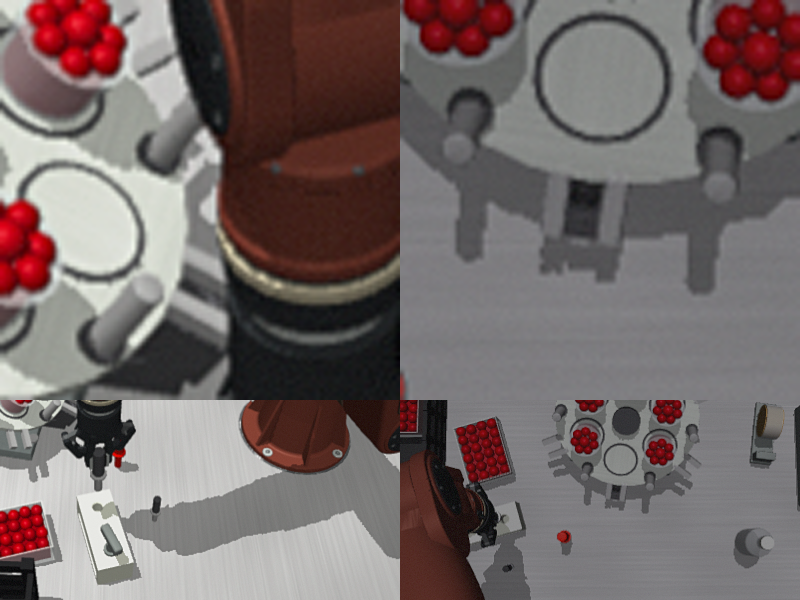

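The pin is held above the rack and the thermometer is undisturbed. The lugs show at top-crop x≈545–563 and 603–622, ending near y≈238, so I'll measure the slot from row profiles.

Run:
```python
import cv2
g=cv2.cvtColor(cv2.imread("pics/t2.png"),cv2.COLOR_BGR2GRAY)
for r in range(222,244): print(r,g[r,300:334].tolist())
```

```text
222 [84, 82, 80, 80, 87, 105, 115, 129, 126, 131, 133, 135, 135, 134, 134, 131, 132, 133, 132, 132, 132, 132, 136, 133, 130, 132, 131, 131, 132, 134, 134, 133, 132, 133]
223 [85, 82, 83, 82, 82, 82, 84, 99, 112, 114, 124, 122, 123, 128, 139, 134, 135, 136, 132, 133, 130, 134, 137, 135, 131, 132, 136, 130, 130, 131, 130, 131, 132, 131]
224 [82, 85, 83, 84, 84, 83, 86, 101, 107, 110, 111, 104, 87, 96, 116, 115, 118, 128, 125, 126, 124, 124, 130, 140, 131, 131, 140, 135, 133, 132, 133, 134, 135, 134]
225 [83, 84, 83, 82, 83, 83, 87, 111, 109, 112, 113, 98, 58, 28, 35, 44, 63, 91, 89, 92, 90, 98, 120, 122, 119, 125, 124, 113, 121, 120, 119, 117, 118, 120]
226 [83, 85, 82, 81, 83, 80, 86, 109, 109, 111, 113, 103, 51, 32, 31, 34, 35, 33, 34, 31, 42, 77, 107, 107, 110, 110, 96, 67, 82, 78, 81, 81, 84, 80]
227 [84, 83, 85, 85, 85, 84, 94, 109, 109, 112, 112, 100, 54, 25, 29, 43, 39, 34, 31, 33, 55, 90, 107, 110, 112, 109, 95, 74, 82, 83, 82, 81, 83, 84]
228 [84, 83, 84, 83, 85, 82, 91, 111, 108, 112, 112, 102, 43, 20, 27, 29, 29, 34, 31, 28, 59, 100, 112, 111, 111, 107, 86, 77, 81, 82, 82, 8
[... 1623 characters left out ...]
2, 82, 112, 113, 112, 107, 95, 77, 104, 100, 101, 100, 100, 100, 101, 99]
240 [123, 125, 123, 125, 126, 117, 80, 80, 81, 84, 81, 84, 93, 108, 105, 111, 106, 89, 81, 94, 104, 109, 110, 108, 91, 93, 128, 126, 127, 126, 127, 126, 124, 124]
241 [127, 128, 128, 129, 126, 110, 84, 89, 86, 88, 88, 84, 86, 91, 90, 98, 99, 90, 88, 91, 89, 94, 99, 98, 94, 98, 132, 128, 128, 127, 127, 127, 128, 126]
242 [126, 127, 126, 129, 119, 80, 86, 83, 85, 82, 85, 83, 83, 83, 85, 83, 81, 83, 84, 83, 83, 84, 84, 81, 81, 97, 127, 126, 127, 126, 124, 122, 123, 124]
243 [125, 124, 124, 125, 116, 81, 84, 84, 84, 84, 86, 82, 85, 82, 82, 83, 85, 84, 85, 84, 84, 83, 84, 82, 88, 108, 124, 123, 123, 124, 123, 122, 123, 123]
```

Run:
```python
from h import *
r=rot(180,0)
def st(l):
    s=ctrl.read_state(); d=RD.inv().apply(s["tool_pos"]-dpt([-.185,0,.079])); f=RD.inv().apply(s["wrist_force"])
    print(l,round(s["t"],2),"tip mm",np.round(d*1e3,1),"F",np.round(f,1),"op",round(s["opening"],4)); return d,f
tip=lambda x,y,z:dpt([-.185+x,y,.079+z])
x0,y0=-.0012,0
ctrl.move_pose(tip(x0,y0,.09),r); st("hi")
ctrl.line_to(tip(x0,y0,.02),v=.1); st("pre")
CAM.clear(); s,t=cam("side")[3],cam("top")[3]
a=cv2.resize(s[190:290,260:360],None,fx=4,fy=4,interpolation=cv2.INTER_CUBIC);b=cv2.resize(t[180:280,270:370],None,fx=4,fy=4,interpolation=cv2.INTER_CUBIC)
cv2.imwrite("pics/c3.png",np.hstack([a,b]))
g=ctrl.line_to(tip(x0,y0,-.010),v=.04,guard=8); st(f"to -10 {g}")
if not g:
    g=ctrl.line_to(tip(x0,y0,-.025),v=.03,guard=8); st(f"to -25 {g}")
```

```text
hi 16.91 tip mm [-0.7  0.3 90.1] F [-0.2  0.5 -2.1] op 0.0227
pre 17.76 tip mm [-1.1  0.2 20.1] F [-0.9  0.3 -2.3] op 0.0227
to -10 False 18.76 tip mm [ -1.2   0.  -10. ] F [-0.7  0.5 -2.4] op 0.0226
to -25 False 19.41 tip mm [ -1.5   0.  -25.2] F [-1.8  1.1 -3.3] op 0.0226
```

View pics/c3.png

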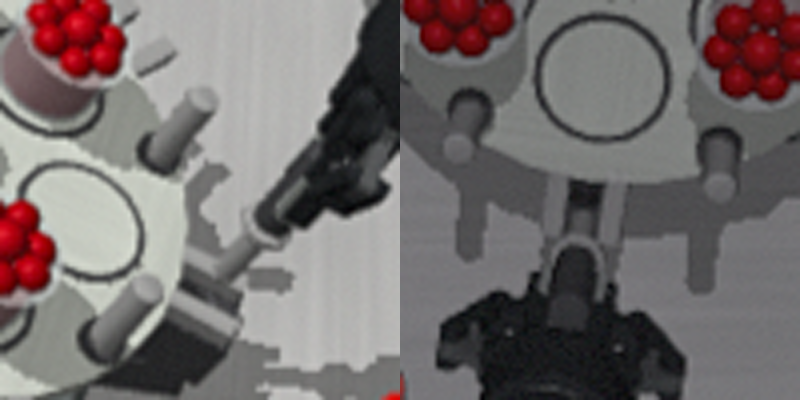

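The picture shows the pin pointing into the slot between the lugs, at side crop (190,270). The tip has since reached -25 mm with almost no force, so it is in the hole. I'll push it home.

Run:
```python
from h import *
def st(l):
    s=ctrl.read_state(); d=RD.inv().apply(s["tool_pos"]-dpt([-.185,0,.079])); f=RD.inv().apply(s["wrist_force"])
    print(l,round(s["t"],2),"tip mm",np.round(d*1e3,1),"F",np.round(f,1),"op",round(s["opening"],4))
tip=lambda x,y,z:dpt([-.185+x,y,.079+z])
g=ctrl.line_to(tip(-.0015,0,-.058),v=.03,guard=15); st(f"push {g}")
```

```text
push True 20.09 tip mm [ -2.    0.2 -43.7] F [-0.9 -1.6 18.1] op 0.0228
```

Run:
```python
from h import *
def st(l):
    s=ctrl.read_state(); d=RD.inv().apply(s["tool_pos"]-dpt([-.185,0,.079])); f=RD.inv().apply(s["wrist_force"])
    print(l,round(s["t"],2),"tip mm",np.round(d*1e3,1),"F",np.round(f,1),"M",np.round(RD.inv().apply(s["ft_torque"]),2),"op",round(s["opening"],4))
tip=lambda x,y,z:dpt([-.185+x,y,.079+z])
st("now")
g=ctrl.line_to(tip(-.002,0,-.058),v=.02,guard=25); st(f"push {g}")
CAM.clear(); s,t=cam("side")[3],cam("top")[3]
a=cv2.resize(s[210:285,270:345],None,fx=5.3334,fy=5.3334,interpolation=cv2.INTER_CUBIC);b=cv2.resize(t[190:265,280:355],(400,400),interpolation=cv2.INTER_CUBIC)
cv2.imwrite("pics/c4.png",np.hstack([a,b]))
```

```text
now 20.09 tip mm [ -2.    0.2 -43.7] F [-0.9 -1.6 18.1] M [ 0.01  0.67 -0.  ] op 0.0228
push True 20.35 tip mm [ -1.8   0.2 -43.9] F [-2.3 -0.7 24.7] M [-0.04  0.87  0.02] op 0.0224
```

View pics/c4.png

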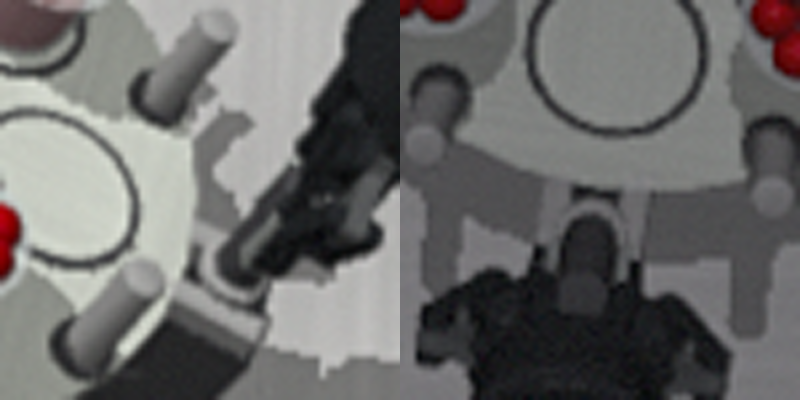

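The collar looks to be at the lugs, but the height is uncertain by a few mm. I'll release, touch the disc's top face as a reference, then press on the handle's end to check seating (expected 72 mm above the face).

Run:
```python
from h import *
r=rot(180,0)
def st(l):
    s=ctrl.read_state(); d=RD.inv().apply(s["tool_pos"]-dpt([0,0,0])); f=RD.inv().apply(s["wrist_force"])
    print(l,round(s["t"],2),"TCP disc mm",np.round(d*1e3,1),"F",np.round(f,1),"op",round(s["opening"],4)); return d
ctrl.command_gripper(.05); ctrl.hold(.3); d=st("released")
ctrl.line_to(dpt([d[0],d[1],.11]),v=.1); st("up")
ctrl.command_gripper(0.)
ctrl.line_to(dpt([-.187,0,.085]),v=.1); st("above")
g=ctrl.line_to(dpt([-.187,0,.060]),v=.015,guard=10); st(f"top {g}")
ctrl.line_to(dpt([-.187,0,.11]),v=.1)
ctrl.line_to(dpt([-.115,0,.11]),v=.1)
ctrl.line_to(dpt([-.115,0,.02]),v=.1,guard=8);st("pre disc")
g=ctrl.line_to(dpt([-.115,0,-.01]),v=.015,guard=5); st(f"disc {g}")
ctrl.line_to(dpt([-.115,0,.12]),v=.1)
```

```text
released 21.12 TCP disc mm [-189.     0.4   34.9] F [ 0.1 -0.6  0.2] op 0.05
up 22.02 TCP disc mm [-189.2    0.4  109.8] F [-0.1 -1.2 -0.4] op 0.0503
above 22.96 TCP disc mm [-187.7    0.    84.9] F [ 0.1 -0.2 -0.2] op -0.0002
top True 23.68 TCP disc mm [-186.5    0.    78.4] F [0.5 0.4 9.6] op -0.0002
pre disc 26.06 TCP disc mm [-114.7    0.    20.4] F [-0.9 -0.2  0.4] op 0.0001
disc True 27.19 TCP disc mm [-115.    0.    4.] F [1.1 0.1 6.4] op -0.0002
```

The handle end stands 74.4 mm above the disc face, so the tip is about 2 mm short of home. I'll press once more, harder, then look.

Run:
```python
from h import *
def st(l):
    s=ctrl.read_state(); d=RD.inv().apply(s["tool_pos"]-dpt([0,0,0])); f=RD.inv().apply(s["wrist_force"])
    print(l,round(s["t"],2),"TCP disc mm",np.round(d*1e3,1),"F",np.round(f,1)); return d
for x in (-.185,-.189):
    ctrl.line_to(dpt([x,0,.10]),v=.1)
    ctrl.line_to(dpt([x,0,.083]),v=.05)
    g=ctrl.line_to(dpt([x,0,.060]),v=.015,guard=28); st(f"top {g}")
    ctrl.line_to(dpt([x,0,.10]),v=.1)
ctrl.move_pose(dpt([-.23,.12,.20]),rot(180,0)); ctrl.hold(.3)
CAM.clear(); s,t=cam("side")[3],cam("top")[3]
a=cv2.resize(s[200:275,265:340],(400,400),interpolation=cv2.INTER_CUBIC);b=cv2.resize(t[185:260,280:355],(400,400),interpolation=cv2.INTER_CUBIC)
cv2.imwrite("pics/c5.png",np.hstack([a,b])); st("end")
```

```text
top True 30.52 TCP disc mm [-183.6    0.    78. ] F [ 0.3 -0.3 17.3]
top True 32.27 TCP disc mm [-1.876e+02  1.000e-01  7.800e+01] F [ 0.1 -0.4 17. ]
end 33.74 TCP disc mm [-230.   119.4  199.6] F [ 0.2  0.1 -0.1]
```

View pics/c5.png

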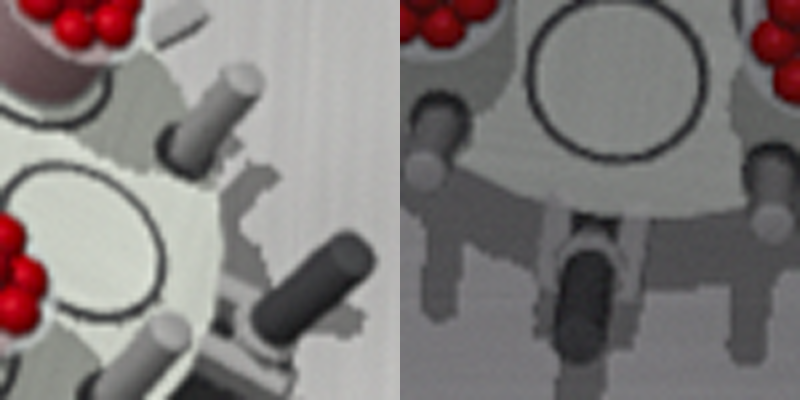

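Run:
```python
from h import *
CAM.clear(); k=16/3
S=crop([(355,256)],265,200,k); T=crop([(580-400,342)],280,185,k)
P=tri(S,T)[0]; loc=RD.inv().apply(P-dpt([0,0,0])); print("cap disc mm",loc*1e3,"reproj",proj("side",[P])-S,proj("top",[P])-T)
inv=lambda p,x,y:(p+.5-[x,y])*k-.5
for h in (.004,.010,.076,.072):
    q=[dpt([-.185,0,h])]; print(h,"side crop",inv(proj("side",q),265,200),"top crop",inv(proj("top",q),280,185)+[400,0])
for a in (150,210):
  for h in (.004,.066):
    q=[post(a,h)]; print(a,h,"side",inv(proj("side",q),265,200),"top",inv(proj("top",q),280,185)+[400,0])
```

```text
cap disc mm [-194.92428606   -0.56916758   73.23293117] reproj [[0.33622623 0.02746488]] [[ 0.00975419 -0.32779953]]
0.004 side crop [[258.21677586 331.54277372]] top crop [[592.26283525 252.79932702]]
0.01 side crop [[264.78404511 324.38514189]] top crop [[591.39275791 258.32263341]]
0.076 side crop [[339.64354642 242.79011776]] top crop [[581.27497023 322.55412688]]
0.072 side crop [[334.96541173 247.88949602]] top crop [[581.91823795 318.47025147]]
150 0.004 side [[108.81172198 403.35914792]] top [[442.08704933 117.28425244]]
150 0.066 side [[177.05009568 326.02152735]] top [[425.00320685 171.35272241]]
210 0.004 side [[185.04688977 153.22788923]] top [[774.75535144 166.66176551]]
210 0.066 side [[250.69960286  73.87450325]] top [[774.28497515 223.1611574 ]]
```

The handle is parallel to the axis in the top view, but height and offset can't be separated from these crops. Two more touches on the disc will give the slope of its face out to the rim.

Run:
```python
from h import *
r=rot(180,0)
def z():
    s=ctrl.read_state(); return RD.inv().apply(s["tool_pos"]-dpt([0,0,0]))*1e3, RD.inv().apply(s["wrist_force"])[2], s["t"]
ctrl.move_pose(dpt([-.125,0,.12]),r)
for x in (-.125,-.065):
    ctrl.line_to(dpt([x,0,.05]),v=.15); ctrl.line_to(dpt([x,0,.012]),v=.1,guard=8)
    g=ctrl.line_to(dpt([x,0,-.01]),v=.01,guard=5); print(g,z())
    ctrl.line_to(dpt([x,0,.05]),v=.15)
ctrl.line_to(dpt([-.065,0,.12]),v=.15)
```

```text
True (array([-1.25037371e+02,  9.49420778e-03,  3.91262964e+00]), np.float64(7.071499631283849), 36.775)
True (array([-6.50128817e+01, -2.24992572e-02,  3.94723695e+00]), np.float64(6.896925950992558), 39.3583)
```

The face is flat at +4.0 mm in my frame, so the tip is about 47.5 mm below the lug tops. The loose hole limits the pin's lean to about 0.06 rad. Both are inside the limits and the arm is clear, so I'm handing in.

Run:
```python
from h import *
ctrl.line_to(dpt([-.065,0,.17]),v=.15); ctrl.hold(.5)
print(ctrl.read_state()["t"], ctrl.hand_in())
```

```text
the job is handed in; nothing more can be done
41.4167 None
```

I turned the carousel one click so the empty nest is at the front, pushed the locking pin into the guide with its tip about 47.5 mm below the lug tops (by touch, limit 45 mm) and handed the job in at 41 s; no verdict came back.

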